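Hold the spring clip open astride the picture board

TASK

Pull the picture board on its runner all the way out from under the desk shelf by its wooden handle post. Then take the big spring clip that stands on the desk by its two handles, squeeze it wide open and bring it down over the middle of the board's top edge, so that I can slip a photo in: finish while still holding it there off the desk and gaping, one jaw on either side well down past the edge, the clip touching neither board nor carriage. Leave the other things on the desk where they are.

Things in the scene. Friction and masses are not known exactly. Their poses are not given: they have to be found in the camera images.
- rack: fixed black desk shelf, 280 x 280 mm, underside 145 mm up, books on it to 200 mm, with a straight aluminium runner 48 mm wide, 12 mm high. Origin: desk level, on the runner's centre line, below the shelf's front edge. Its -x is the way out along the runner, which reaches 303 mm in front of that edge; +x runs under the shelf; z up
- carriage (a joint): how far the carriage (picture board and handle post in one piece) is pulled out along the rack's -x, m: 0 = pushed in, board wholly under the shelf; 0.18 = fully out, against its stop. Takes about 3 N to slide and stays where it is left
- handle (a point): in the carriage's upright pale wooden handle post, on its centre line, 60 mm above the desk. The post is 20 mm wide across the runner (y), 24 mm along it (x), from 18 to 85 mm above the desk; it stands 140 mm in front (-x) of the board's middle and is 80 mm in front of the shelf's edge at joint 0. Axes as the rack's
- card_top (a point): middle of the top edge of the stiff upright picture board on the carriage. The board is 110 mm long (x) and 3 mm thick (y), its top edge 115 mm and its foot 18 mm above the desk. 60 mm behind the shelf's front edge at joint 0, 120 mm in front of it at 0.18. Axes as the rack's
- clip: big loose dark steel spring clip, some 80 g, standing on its closed jaws, two handles up like a V: two mirrored arms on a pin. 71 mm high. Origin: desk level, midway between the closed jaws; x along the pin, y across. Jaws 50 mm (x) by 22 mm over both (y). Each handle ends in a bar along x, 8 mm thick, 44 mm long, centre 20 mm off the mid plane, 67 mm up. Frame is the +y arm's: leans as it opens
- clip_arm (a joint): clip opening, rad: angle between its arms, 0 = closed, 0.9 = stop; each arm turns half of it. Squeezing the handle bars together along the clip's y opens the jaws: 48 mm over the bars' outsides when closed, 36 mm at 0.40, 30 at 0.58, 26 at 0.70, 19 at 0.9. The spring takes about 7 N at the bars to begin and 11 N near the stop; let go, it shuts
- clip_pivot (a point): the clip's pin (54 mm long, 8 mm thick), its middle; 38 mm above the desk when the clip stands. The handle bars' centres are 35 mm from it: 29 mm above it when closed, 34 mm when open by 0.70. Squeezed far while still standing on the desk the clip can tilt in the grip; nipped by a few mm first and opened in the air it stays straight
- jaw_a (a point): inner lower edge of the jaw on the clip's +y side, middle of its width, 38 mm from the pin. Open by 0.70 it is about 14 mm from the clip's mid plane and 35 mm below the pin
- jaw_b (a point): the same point of the other jaw (-y side)
- small_clip: a small dark fold-back clip lying flat, 50 x 22 x 12 mm (not the one to use); origin at its underside
- tape: a ring of clear tape lying flat, outer diameter 64, 18 mm high; origin at its underside
- stapler: black and steel stapler, 130 x 34 x 45 mm; origin at its underside
- mouse: black computer mouse, 100 x 58 x 31 mm; origin at its underside
- mug: white mug, 80 mm wide, 92 mm high; origin at its underside
- notebook: grey notebook, 150 x 105 x 14 mm; origin at its underside
- drive: aluminium disk drive box, 115 x 78 x 16 mm; origin at its underside
Things that resemble listed ones, but are neither listed nor needed, are in the scene too. What is shaped like the clip but green or orange is not meant.

How it is judged:
By the outcome, as a careful person would: the job done as asked, in the order asked, and still so for the second after the job is handed in, while the arm keeps its last pose, push and grip.
It also fails if it takes over 58 s, if anything falls off the work surface, if the arm or the gripper's body presses on something with over 40 N, if the wrist force passes 120 N, or if a joint passes its speed limit or range.

ROBOT

A 7-joint arm with a two-finger parallel gripper is mounted at the origin on the work surface. World frame = base frame: x ahead of the robot, y to its left, z up, the work surface at z = 0. Lengths are in m, angles in rad, forces in N, time in s.
With the tool pointing down it reaches from about 0.4 to 0.85 m from the base axis. Payload 4.5 kg.
Tool frame: the origin (TCP) lies midway between the tips of the shut fingers; the grasp point (between the pads) lies behind it (r.grip_point_offset is the z of the grasp point in the tool frame, in m); z points along the fingers, y is the line along which they close (so a half turn about z gives the same grasp; the last joint's range is limited). The gripper opens to 88 mm and grips with 3 to 60 N. Pads are 18 mm wide; open, the fingers measure 123 mm over their backs; the gripper's body (75 mm by 187 mm) begins 45 mm behind the grasp point.
Start: joints at [-1.276, 0.689, -0.195, 1.565, 0.157, 0.902, -0.215], TCP at [0.161, 0.604, 0.21] pointing down, gripper open.
Joint ranges: [-3.01, 3.01], [-0.46, 2.08], [-1.47, 1.51], [0.13, 2.56], [-1, 4.14], [0.04, 2.09], [-2.66, 2.66]. Speed limits (rad/s): [2.57, 2.57, 3.14, 3.14, 3.14, 3.14, 3.14].

INTERFACE

Orientations are given as a unit quaternion [x, y, z, w].
In Python, from plant import r, optics, workorder gives the robot as it stands.
- The arm moves only by the shell command python3 -m creep 'ROWS' [FORCE]. ROWS is JSON, a list of rows, each an object of numbers: "grip": the gripper command: -1 is shut, 1 is fully open, values between are in proportion; "tx", "ty", "tz": the shift along the tool's x, y, z in cm; "spin": the turn about the tool's z in degrees. In form: [{"grip": .., "tx": .., "ty": .., "tz": .., "spin": ..}, ...]. A call has 1 to 8 rows; each row shifts and turns the commanded pose from where the row before left it, along the tool's axes as they then stand; what a row does not reach is not made up. A row lasts 1/12 s, in which the tool goes at most 41.7 mm and 7.16 degrees, less where a joint would pass 70% of its speed; a pose out of reach is approached as far as the arm can. A call with a gripper value outside its range is refused whole. The fingers move at their own pace and stop on an object; FORCE is the grip in N (left out, the last holds). Time passes only in rows, so rows that do not move let the fingers close. It gives the time, the measured TCP pose, the force, the opening and the grip force at its end, in the units of the state.
- r.get_state(): the state, without advancing time (a new reading comes with each control period).
- optics.snapshot(name): name is "side" or "top"; returns (picture, depth): 480x640x3 uint8, red, green, blue; 480x640 float32, m along the optical axis (not along the pixel's ray), 0 where there is no reading.
- optics.get_calibration(name): a dict with "fx", "fy", "cx", "cy" (pixels), "extrinsics" (4x4, takes a point from world to camera coordinates). Camera axes: x right, y down, z forward; pixel columns grow to the right and rows downward; lengths in m; the calibration is good to about 2 mm. A picture is of the moment at which its call begins. get_calibration takes no time and is no camera call.
- workorder.finish_job(): hands the job in; it is judged then, once.
The state is a dict: "clock": time; "q": joint angles; "qd": joint speeds; "joint_torque": joint torques, N m; "tool_pos": TCP position; "eef_rot": TCP orientation; "contact_force": force on the tool from outside, world axes, zero at the start; "moment": the same for the moment, N m; "opening": opening from 0.0 (shut) to 1.0 (fully open); "finger_force": force on a finger pad.
Only numpy, scipy, OpenCV 4.12 (cv2) and the standard library are available. Lean on these libraries where they do the work, as an engineer would, in place of code of your own. Each camera call takes 0.05 s, during which the arm holds its last target. There are 200 camera calls.

## Working session

There is one attempt and no reset: what is moved stays moved. The work goes in short steps, Python scripts to look and compute and a shell command to move; the robot and the scene stay as the last step left them, time stands still between calls to the robot, and variables do not carry over. Pictures are saved under pics/ and viewed, at most 10 in all, crops included, and the job is handed in when it is done.

```bash
mkdir -p pics; ls
cat > h.py <<'E'
from plant import r, optics, workorder
import numpy as np, cv2
from scipy.spatial.transform import Rotation as R
def snap(n):
    p,d=optics.snapshot(n); np.savez('%s.npz'%n,p=p,d=d); return p,d
def world(n,d):
    c=optics.get_calibration(n); v,u=np.mgrid[:480,:640]
    P=np.stack([(u-c['cx'])/c['fx']*d,(v-c['cy'])/c['fy']*d,d],-1)
    T=np.linalg.inv(np.array(c['extrinsics'])); W=P@T[:3,:3].T+T[:3,3]; W[d==0]=np.nan; return W
def proj(n,X):
    c=optics.get_calibration(n);T=np.array(c['extrinsics']);p=T[:3,:3]@np.array(X)+T[:3,3]
    return c['fx']*p[0]/p[2]+c['cx'],c['fy']*p[1]/p[2]+c['cy']
def st():
    s=r.get_state(); print({k:np.round(s[k],4).tolist() for k in s if k not in('qd','joint_torque')}); return s
E
python3 - <<'E'
from h import *
s=st();print(r.grip_point_offset, R.from_quat(s['eef_rot']).as_matrix().round(3))
for n in('side','top'):
    p,d=snap(n); cv2.imwrite(f'pics/{n}0.png',p[...,::-1]); print(n,np.linalg.inv(optics.get_calibration(n)['extrinsics']).round(3),optics.get_calibration(n)['fx'])
E
```

```text
pics
{'clock': 0.0, 'q': [-1.2762, 0.6899, -0.1945, 1.5663, 0.1573, 0.9025, -0.2151], 'tool_pos': [0.161, 0.6032, 0.2093], 'eef_rot': [0.13, 0.9915, -0.0009, -0.0], 'contact_force': [-0.1278, 0.4764, -0.6386], 'moment': [0.0109, 0.0355, -0.0428], 'finger_force': 0.0, 'opening': 1.0007}
-0.0187 [[-0.966  0.258 -0.   ]
 [ 0.258  0.966 -0.002]
 [-0.    -0.002 -1.   ]]
side [[ 0.901 -0.328  0.284  0.223]
 [-0.434 -0.681  0.589 -0.717]
 [ 0.    -0.654 -0.756  1.028]
 [ 0.     0.     0.     1.   ]] 528.8952922747764
top [[-1.60e-02 -9.82e-01  1.88e-01  3.08e-01]
 [-1.00e+00  1.60e-02 -1.00e-03 -1.90e-02]
 [-2.00e-03 -1.88e-01 -9.82e-01  1.55e+00]
 [ 0.00e+00  0.00e+00  0.00e+00  1.00e+00]] 567.713433665958
```

View pics/top0.png

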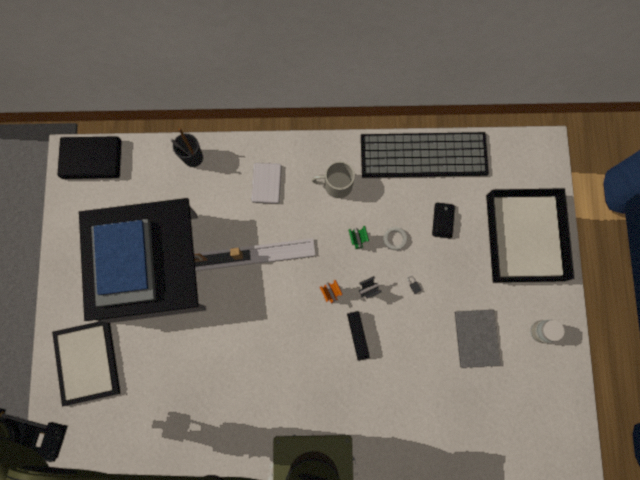

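View pics/side0.png

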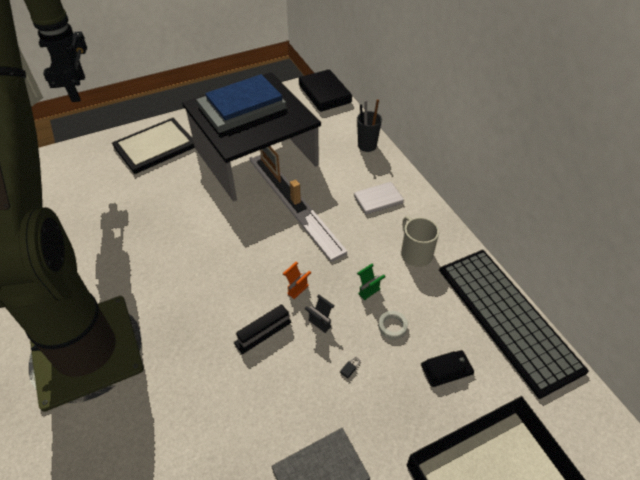

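The top view shows the rack at left with its runner pointing right and the handle post at (236,252). Three things are clip-shaped: green (358,237), orange (331,291) and dark steel (370,288), which is (320,313) in the side view. The dark steel one fits the description. The small flat clip is at (415,285). I'll confirm in one enlarged crop and measure.

Run:
```python
from h import *
im=[]
for n,(u,v) in(('top',(370,288)),('side',(320,313)),('top',(236,252)),('side',(295,195))):
    z=np.load(n+'.npz'); im.append(cv2.resize(z['p'][v-25:v+25,u-30:u+30,::-1],(390,290),interpolation=cv2.INTER_CUBIC))
cv2.imwrite('pics/crop1.png',np.vstack([np.hstack(im[:2]),np.hstack(im[2:])]))
for n in('top','side'):
    z=np.load(n+'.npz');W=world(n,z['d']);p=z['p'].astype(int)
    # clip
    c=np.array([370,288]) if n=='top' else np.array([320,313])
    sub=W[c[1]-25:c[1]+25,c[0]-22:c[0]+22].reshape(-1,3);col=p[c[1]-25:c[1]+25,c[0]-22:c[0]+22].reshape(-1,3)
    gray=(np.ptp(col,axis=1)<30)
    m=(sub[:,2]>.01)&gray; q=sub[m]; print(n,'clip',len(q),np.nanmedian(q,0).round(4),np.nanmin(q,0).round(3),np.nanmax(q,0).round(3))
    m2=(sub[:,2]>.055)&(sub[:,2]<.08)&gray;q=sub[m2];print(len(q),q.mean(0).round(4), cv2.minAreaRect((q[:,:2]*1000).astype(np.float32)))
    c=np.array([236,252]) if n=='top' else np.array([295,190])
    sub=W[c[1]-22:c[1]+22,c[0]-15:c[0]+15].reshape(-1,3)
    m=(sub[:,2]>.078)&(sub[:,2]<.095);q=sub[m];print('post',len(q),q.mean(0).round(4),cv2.minAreaRect((q[:,:2]*1000).astype(np.float32)))
    # shelf plane, runner
    A=W.reshape(-1,3)
    m=(A[:,2]>.13)&(A[:,2]<.16)&(A[:,1]>.1)&(A[:,1]<.65)&(A[:,0]>.3);q=A[m];print('shelf',len(q),np.median(q[:,2]),cv2.minAreaRect((q[:,:2]*1000).astype(np.float32)))
    m=(A[:,2]>.007)&(A[:,2]<.017)&(A[:,1]>-.02)&(A[:,1]<.14)&(A[:,0]>.4)&(A[:,0]<.65)&(p.reshape(-1,3).min(1)>100);q=A[m];print('runner',len(q),cv2.minAreaRect((q[:,:2]*1000).astype(np.float32)))
```

```text
top clip 320 [ 0.4789 -0.1557  0.048 ] [ 0.417 -0.185  0.01 ] [ 0.51  -0.11   0.076]
136 [ 0.4801 -0.1572  0.0662] ((479.43829345703125, -157.788818359375), (47.74873733520508, 44.44292449951172), 23.732646942138672)
post 64 [0.5772 0.1957 0.084 ] ((577.489990234375, 195.60525512695312), (18.756690979003906, 23.660301208496094), 2.1721293926239014)
shelf 4982 0.157508757791325 ((647.0570678710938, 440.0528564453125), (473.3000793457031, 283.1108703613281), 6.445001125335693)
runner 450 ((529.511474609375, 53.27882385253906), (228.36001586914062, 151.45086669921875), 9.32732105255127)
side clip 536 [ 0.4853 -0.1591  0.0483] [ 0.451 -0.186  0.01 ] [ 0.509 -0.13   0.076]
220 [ 0.4844 -0.1569  0.0677] ((480.6208801269531, -157.51113891601562), (49.0294303894043, 44.56093215942383), 24.257225036621094)
post 71 [0.5777 0.194  0.0849] ((578.210693359375, 196.2628173828125), (20.156723022460938, 26.436237335205078), 8.15750789642334)
shelf 2352 0.15251689983129696 ((867.7808837890625, 374.54925537109375), (937.5394287109375, 549.3244018554688), 0.043921079486608505)
runner 699 ((533.3422241210938, 53.92818832397461), (229.81626892089844, 151.67044067382812), 8.784482955932617)
```

View pics/crop1.png

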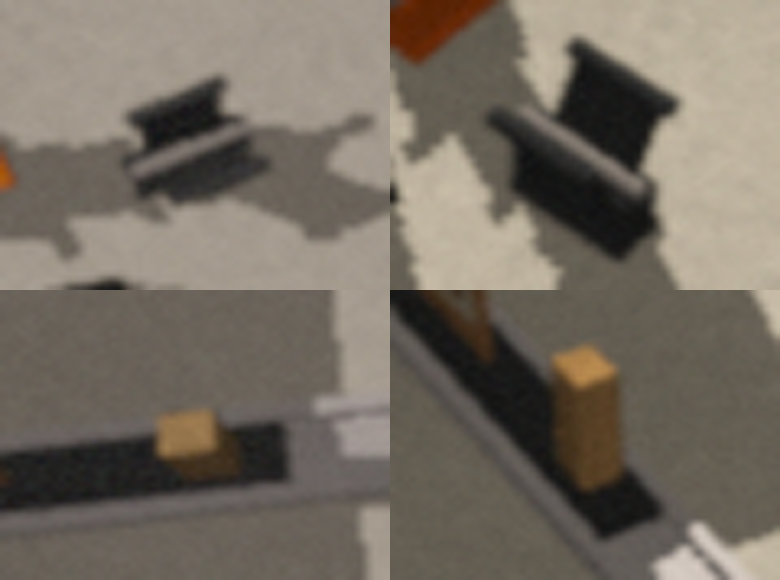

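The crop shows the dark V-shaped clip standing, with its bars along about 24°. The two views agree on its centre, (0.480,-0.157), and its bar height, 0.067. The post measures 20 x 24 mm with its top at 0.085, as it should. Next I need the runner angle.

Run:
```python
from h import *
z=np.load('top.npz');W=world('top',z['d']);p=z['p'].astype(int)
A=W[238:266,250:322].reshape(-1,3);m=(A[:,2]>.007)&(A[:,2]<.02);q=A[m];print(len(q),cv2.minAreaRect((q[:,:2]*1000).astype(np.float32)),cv2.fitLine((q[:,:2]*1000).astype(np.float32),cv2.DIST_L2,0,1,1).ravel())
A=W.reshape(-1,3);v,u=np.mgrid[:480,:640]
m=((u>75)&(u<203)&(v>195)&(v<322)).ravel()&(A[:,2]>.13);q=A[m];rc=cv2.minAreaRect((q[:,:2]*1000).astype(np.float32));print(rc,cv2.boxPoints(rc))
s=np.load('side.npz');W=world('side',s['d']);A=W.reshape(-1,3);
m=(A[:,2]>.007)&(A[:,2]<.018)&(A[:,1]>-.02)&(A[:,1]<.1)&(A[:,0]>.53)&(A[:,0]<.66);q=A[m];print(len(q),cv2.minAreaRect((q[:,:2]*1000).astype(np.float32)))
```

```text
561 ((590.2000732421875, 70.40948486328125), (191.96640014648438, 71.94402313232422), 87.65324401855469) [ 1.11452244e-01 -9.93769765e-01  5.89890869e+02  7.79680862e+01]
((551.7499389648438, 429.02801513671875), (281.50811767578125, 283.5794677734375), 6.5033860206604) [[395.84222 553.96326]
 [427.961   272.20862]
 [707.65765 304.09277]
 [675.5389  585.8474 ]]
594 ((592.8563842773438, 41.08792495727539), (118.424072265625, 121.5603256225586), 4.490072727203369)
```

```bash
python3 -m creep '[{"grip":1,"spin":6.85,"tz":-0.6},{"grip":1,"spin":6.85,"tz":-0.6},{"grip":1,"spin":6.85,"tz":-0.6},{"grip":1,"spin":6.85,"tz":-0.6},{"grip":1,"spin":6.85,"tz":-0.6},{"grip":1,"spin":6.85,"tz":-0.6},{"grip":1,"spin":6.85,"tz":-0.6},{"grip":1,"spin":6.85,"tz":-0.6}]' 20
python3 -m creep '[{"grip":1,"spin":6.85,"tz":-0.6},{"grip":1,"spin":6.85,"tz":-0.6},{"grip":1}]'
python3 -m creep '[{"grip":1,"tx":-3,"ty":2.45},{"grip":1,"tx":-3,"ty":2.45},{"grip":1,"tx":-3,"ty":2.45},{"grip":1,"tx":-3,"ty":2.45},{"grip":1,"tx":-3,"ty":2.45},{"grip":1,"tx":-3,"ty":2.45},{"grip":1,"tx":-3,"ty":2.45},{"grip":1,"tx":-3,"ty":2.45}]'
python3 -m creep '[{"grip":1,"tx":-3,"ty":2.45},{"grip":1,"tx":-3,"ty":2.45},{"grip":1,"tx":-3,"ty":2.45},{"grip":1,"tx":-3,"ty":2.45},{"grip":1,"tx":-3,"ty":2.45},{"grip":1,"tx":-3,"ty":2.45},{"grip":1,"tx":-3,"ty":2.45},{"grip":1}]'
python3 -c "
from h import *
s=st();print(R.from_quat(s['eef_rot']).as_matrix().round(4))"
```

```text
{'clock': 0.1, 'q': [-1.2762, 0.6899, -0.1945, 1.5662, 0.1573, 0.9025, -0.2151], 'tool_pos': [0.1611, 0.6033, 0.2094], 'eef_rot': [0.13, 0.9915, -0.0008, -0.0], 'contact_force': [0.2232, 0.0097, -0.4082], 'moment': [-0.0126, -0.0035, 0.0071], 'finger_force': 0.0, 'opening': 0.9968}
[[-9.662e-01  2.578e-01 -3.000e-04]
 [ 2.578e-01  9.662e-01 -1.600e-03]
 [-1.000e-04 -1.600e-03 -1.000e+00]]$[0]: bad value
$[0]: bad value
$[0]: bad value
$[0]: bad value
```

```bash
python3 -m creep '[{"grip":1,"tx":0,"ty":0,"tz":-0.6,"spin":6.85}]' 20; python3 -m creep '[{"grip":1.0,"tx":0.0,"ty":0.0,"tz":-0.5,"spin":6.0}]'; python3 -m creep --help
```

```text
clock: 0.18
tool_pos: [0.1611, 0.6024, 0.2145]
eef_rot: [0.189, 0.982, -0.002, -0.0]
contact_force: [0.4, 0.3, 0.3]
opening: 0.993
finger_force: 0.0
clock: 0.27
tool_pos: [0.1611, 0.6032, 0.2205]
eef_rot: [0.243, 0.97, -0.001, -0.0]
contact_force: [-0.1, 0.4, 0.2]
opening: 1.007
finger_force: 0.0invalid input: not JSON, or not a number
```

```bash
python3 -m creep '[{"grip":1,"tx":0,"ty":0,"tz":-0.6,"spin":6.95},{"grip":1,"tx":0,"ty":0,"tz":-0.6,"spin":6.95},{"grip":1,"tx":0,"ty":0,"tz":-0.6,"spin":6.95},{"grip":1,"tx":0,"ty":0,"tz":-0.6,"spin":6.95},{"grip":1,"tx":0,"ty":0,"tz":-0.6,"spin":6.95},{"grip":1,"tx":0,"ty":0,"tz":-0.6,"spin":6.95},{"grip":1,"tx":0,"ty":0,"tz":-0.6,"spin":6.95},{"grip":1,"tx":0,"ty":0,"tz":-0.6,"spin":6.95}]' 20 | tail -1
python3 -m creep '[{"grip":1,"tx":-3,"ty":2.45,"tz":0,"spin":0},{"grip":1,"tx":-3,"ty":2.45,"tz":0,"spin":0},{"grip":1,"tx":-3,"ty":2.45,"tz":0,"spin":0},{"grip":1,"tx":-3,"ty":2.45,"tz":0,"spin":0},{"grip":1,"tx":-3,"ty":2.45,"tz":0,"spin":0},{"grip":1,"tx":-3,"ty":2.45,"tz":0,"spin":0},{"grip":1,"tx":-3,"ty":2.45,"tz":0,"spin":0},{"grip":1,"tx":-3,"ty":2.45,"tz":0,"spin":0}]'
python3 -m creep '[{"grip":1,"tx":-3,"ty":2.45,"tz":0,"spin":0},{"grip":1,"tx":-3,"ty":2.45,"tz":0,"spin":0},{"grip":1,"tx":-3,"ty":2.45,"tz":0,"spin":0},{"grip":1,"tx":-3,"ty":2.45,"tz":0,"spin":0},{"grip":1,"tx":-3,"ty":2.45,"tz":0,"spin":0},{"grip":1,"tx":-3,"ty":2.45,"tz":0,"spin":0},{"grip":1,"tx":0,"ty":0,"tz":0,"spin":0},{"grip":1,"tx":0,"ty":0,"tz":0,"spin":0}]'
python3 -c "
from h import *
s=st();M=R.from_quat(s['eef_rot']).as_matrix();print(M.round(4));print('togo',(M.T@(np.array([.5775,.1955,.045])-s['tool_pos'])*100).round(2))"
```

```text
finger_force: 0.0
clock: 1.6
tool_pos: [0.3842, 0.3864, 0.2689]
eef_rot: [0.665, 0.747, -0.0, -0.0]
contact_force: [0.4, 0.4, 0.4]
opening: 0.999
finger_force: 0.0
clock: 2.27
tool_pos: [0.5516, 0.223, 0.2686]
eef_rot: [0.667, 0.745, -0.001, 0.0]
contact_force: [-0.1, 0.3, -0.7]
opening: 0.995
finger_force: 0.0
{'clock': 2.2667, 'q': [-0.5412, 0.5847, 0.1361, 1.5952, -0.0894, 0.9686, -0.2672], 'tool_pos': [0.5516, 0.223, 0.2686], 'eef_rot': [0.6673, 0.7448, -0.0006, 0.0005], 'contact_force': [-0.0614, 0.2763, -0.6974], 'moment': [-0.0213, 0.0817, -0.017], 'finger_force': 0.0, 'opening': 0.9951}
[[-1.093e-01  9.940e-01 -1.000e-04]
 [ 9.940e-01  1.093e-01 -1.500e-03]
 [-1.500e-03 -3.000e-04 -1.000e+00]]
togo [-2.99  2.28 22.36]
```

```bash
python3 -m creep '[{"grip":1,"tx":-3,"ty":2.28,"tz":0,"spin":-0.2},{"grip":1,"tx":0,"ty":0,"tz":3.4,"spin":0},{"grip":1,"tx":0,"ty":0,"tz":3.8,"spin":0},{"grip":1,"tx":0,"ty":0,"tz":3.8,"spin":0},{"grip":1,"tx":0,"ty":0,"tz":3.8,"spin":0},{"grip":1,"tx":0,"ty":0,"tz":3.4,"spin":0},{"grip":0.3,"tx":0,"ty":0,"tz":2.2,"spin":0},{"grip":0,"tx":0,"ty":0,"tz":2,"spin":0}]' 25
python3 -m creep '[{"grip":-0.3,"tx":0,"ty":0,"tz":0,"spin":0},{"grip":-0.6,"tx":0,"ty":0,"tz":0,"spin":0},{"grip":-1,"tx":0,"ty":0,"tz":0,"spin":0},{"grip":-1,"tx":0,"ty":0,"tz":0,"spin":0},{"grip":-1,"tx":0,"ty":0,"tz":0,"spin":0},{"grip":-1,"tx":0,"ty":0,"tz":0,"spin":0},{"grip":-1,"tx":0,"ty":0,"tz":0,"spin":0}]'
```

```text
clock: 2.93
tool_pos: [0.5737, 0.2008, 0.0426]
eef_rot: [0.663, 0.749, -0.001, -0.002]
contact_force: [-0.8, -0.5, 0.4]
opening: 0.872
finger_force: 0.0
clock: 3.52
tool_pos: [0.5767, 0.1992, 0.046]
eef_rot: [0.664, 0.748, 0.001, 0.0]
contact_force: [-0.0, -0.2, 0.1]
opening: 0.343
finger_force: 0.0
```

```bash
python3 -m creep '[{"grip":-1,"tx":0,"ty":0,"tz":0,"spin":0},{"grip":-1,"tx":0,"ty":0,"tz":0,"spin":0},{"grip":-1,"tx":0,"ty":0,"tz":0,"spin":0},{"grip":-1,"tx":0,"ty":0,"tz":0,"spin":0}]'
python3 -m creep '[{"grip":-1,"tx":-1,"ty":0,"tz":0,"spin":0},{"grip":-1,"tx":-2,"ty":0,"tz":0,"spin":0},{"grip":-1,"tx":-2,"ty":0,"tz":0,"spin":0},{"grip":-1,"tx":-2,"ty":0,"tz":0,"spin":0},{"grip":-1,"tx":-2,"ty":0,"tz":0,"spin":0},{"grip":-1,"tx":-2,"ty":0,"tz":0,"spin":0},{"grip":-1,"tx":-2,"ty":0,"tz":0,"spin":0},{"grip":-1,"tx":0,"ty":0,"tz":0,"spin":0}]'
```

```text
clock: 3.85
tool_pos: [0.5794, 0.1995, 0.0458]
eef_rot: [0.664, 0.748, 0.003, 0.002]
contact_force: [5.6, 0.9, -1.7]
opening: 0.228
finger_force: 25.0
clock: 4.52
tool_pos: [0.5944, 0.065, 0.0458]
eef_rot: [0.666, 0.746, 0.001, 0.003]
contact_force: [4.7, -2.9, 0.4]
opening: 0.222
finger_force: 25.0
```

```bash
python3 -m creep '[{"grip":-1,"tx":-1.5,"ty":0,"tz":0,"spin":0},{"grip":-1,"tx":-1,"ty":0,"tz":0,"spin":0},{"grip":-1,"tx":-0.5,"ty":0,"tz":0,"spin":0},{"grip":-1,"tx":-0.4,"ty":0,"tz":0,"spin":0},{"grip":-1,"tx":-0.3,"ty":0,"tz":0,"spin":0},{"grip":-1,"tx":0,"ty":0,"tz":0,"spin":0}]'
python3 -m creep '[{"grip":-1,"tx":-0.3,"ty":0,"tz":0,"spin":0},{"grip":-1,"tx":-0.3,"ty":0,"tz":0,"spin":0},{"grip":-1,"tx":0,"ty":0,"tz":0,"spin":0}]'
```

```text
clock: 5.02
tool_pos: [0.5978, 0.0341, 0.0458]
eef_rot: [0.664, 0.748, 0.002, 0.001]
contact_force: [4.7, 1.8, 3.3]
opening: 0.223
finger_force: 25.0
clock: 5.27
tool_pos: [0.5978, 0.0342, 0.0457]
eef_rot: [0.662, 0.749, 0.004, -0.002]
contact_force: [3.0, 10.7, 5.1]
opening: 0.226
finger_force: 25.1
```

```bash
python3 -m creep '[{"grip":-1,"tx":0.6,"ty":0,"tz":0,"spin":0},{"grip":-0.2,"tx":0,"ty":0,"tz":0,"spin":0},{"grip":0.4,"tx":0,"ty":0,"tz":0,"spin":0},{"grip":0.4,"tx":0,"ty":0,"tz":0,"spin":0},{"grip":0.4,"tx":0,"ty":0,"tz":0,"spin":0},{"grip":0.4,"tx":0,"ty":0,"tz":0,"spin":0},{"grip":0.4,"tx":0,"ty":0,"tz":-2,"spin":0},{"grip":0.4,"tx":0,"ty":0,"tz":-3,"spin":0}]'
python3 -m creep '[{"grip":0.4,"tx":0,"ty":0,"tz":-4,"spin":0},{"grip":0.4,"tx":0,"ty":0,"tz":-4,"spin":0},{"grip":0.4,"tx":0,"ty":0,"tz":-4,"spin":0},{"grip":0.4,"tx":-2.5,"ty":-2,"tz":0,"spin":-3.5},{"grip":0.4,"tx":-2.5,"ty":-2,"tz":0,"spin":-3.5},{"grip":0.4,"tx":-2.5,"ty":-2,"tz":0,"spin":-3.5},{"grip":0.4,"tx":-2.5,"ty":-2,"tz":0,"spin":-3.5},{"grip":0.4,"tx":-2.5,"ty":-2,"tz":0,"spin":-3.5}]'
python3 - <<'E'
from h import *
s=st()
for n in('side','top'):
    p,d=snap(n)
    W=world(n,d);A=W.reshape(-1,3)
    # board top: z .1-.122 near expected
    m=(A[:,2]>.106)&(A[:,2]<.122)&(abs(A[:,0]-.581)<.04)&(abs(A[:,1]-.169)<.075);q=A[m]
    print(n,'board',len(q),q.mean(0).round(4),q.min(0).round(3),q.max(0).round(3),cv2.minAreaRect((q[:,:2]*1000).astype(np.float32)))
    m=(A[:,2]>.078)&(A[:,2]<.092)&(abs(A[:,0]-.597)<.03)&(abs(A[:,1]-.03)<.03);q=A[m];print('post',len(q),q.mean(0).round(4))
z=np.load('side.npz')['p'];z2=np.load('top.npz')['p']
cv2.imwrite('pics/b.png',np.hstack([cv2.resize(z[140:380,200:400,::-1],(400,480),interpolation=cv2.INTER_CUBIC),cv2.resize(z2[200:380,240:390,::-1],(400,480),interpolation=cv2.INTER_CUBIC)]))
E
```

```text
clock: 5.93
tool_pos: [0.593, 0.0326, 0.0929]
eef_rot: [0.664, 0.748, -0.003, -0.003]
contact_force: [-0.2, 0.3, -0.2]
opening: 0.696
finger_force: 0.0
clock: 6.6
tool_pos: [0.5272, -0.1128, 0.215]
eef_rot: [0.541, 0.841, -0.0, -0.001]
contact_force: [0.2, -0.8, 0.5]
opening: 0.698
finger_force: 0.0
{'clock': 6.6, 'q': [0.1592, 0.5671, -0.0548, 1.8227, 0.0434, 0.7545, 0.5089], 'tool_pos': [0.5272, -0.1128, 0.215], 'eef_rot': [0.541, 0.841, -0.0005, -0.0007], 'contact_force': [0.1813, -0.7718, 0.4911], 'moment': [-0.0955, 0.0248, 0.0278], 'finger_force': 0.0, 'opening': 0.6983}
side board 94 [0.5803 0.1771 0.1132] [0.574 0.127 0.106] [0.586 0.226 0.121] ((580.720458984375, 176.17703247070312), (5.806646823883057, 98.99153137207031), 6.307960033416748)
post 19 [0.6022 0.0237 0.0839]
top board 76 [0.58   0.1713 0.112 ] [0.573 0.118 0.106] [0.587 0.226 0.122] ((579.8290405273438, 171.69033813476562), (5.37885046005249, 108.41383361816406), 5.922441005706787)
post 62 [0.5951 0.0334 0.0841]
```

View pics/b.png

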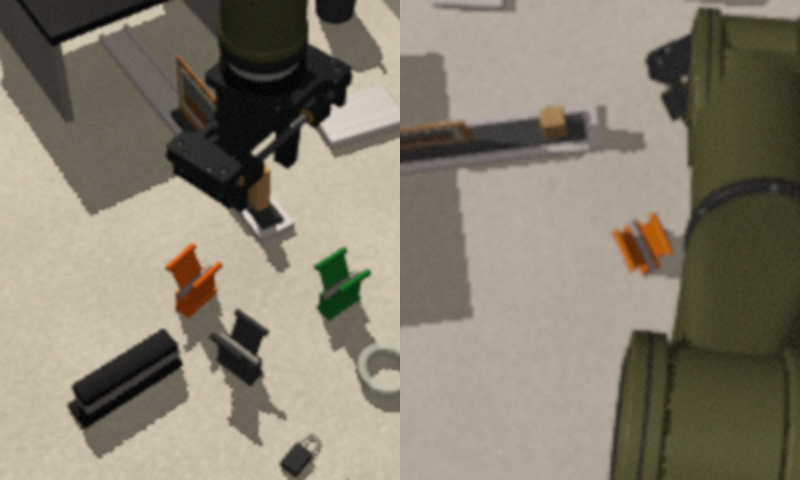

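The carriage is at its stop: the board shows in front of the shelf, its middle near (0.580,0.172), and the post stands at the runner's end. The dark clip stands untouched. Next, the move to the clip.

```bash
python3 -m creep '[{"grip":0.4,"tx":0,"ty":0,"tz":0,"spin":0},{"grip":0.4,"tx":0,"ty":0,"tz":0,"spin":0}]' >/dev/null
python3 - <<'E'
from h import *
s=st();M=R.from_quat(s['eef_rot']).as_matrix();print(np.degrees(np.arctan2(M[1,1],M[0,1])));print('togo',(M.T@(np.array([.480,-.1575,.048])-s['tool_pos'])*100).round(2))
# refit clip bars from both first... (side now)
z=np.load('side.npz');W=world('side',z['d']);A=W.reshape(-1,3)
m=(A[:,2]>.058)&(A[:,2]<.078)&(abs(A[:,0]-.48)<.04)&(abs(A[:,1]+.1575)<.04)&(np.ptp(z['p'].reshape(-1,3).astype(int),axis=1)<30);q=A[m]
print(len(q),cv2.minAreaRect((q[:,:2]*1000).astype(np.float32)))
y=np.array([np.cos(np.radians(24)),np.sin(np.radians(24))]);t=(q[:,:2]-[.480,-.1575])@y
for k in(t>0,t<0): print(k.sum(),q[k].mean(0).round(4),np.polyfit(*( (q[k][:,:2]-q[k][:,:2].mean(0)).T[::-1]),1), t[k].mean())
E
```

```text
{'clock': 6.8667, 'q': [0.1557, 0.5685, -0.055, 1.8198, 0.0418, 0.7547, 0.5032], 'tool_pos': [0.5291, -0.1107, 0.215], 'eef_rot': [0.5424, 0.8401, 0.0003, -0.0004], 'contact_force': [0.6003, 0.1268, -0.4831], 'moment': [-0.0301, -0.0105, 0.0034], 'finger_force': 0.0, 'opening': 0.7025}
24.31174210026998
togo [-2.26 -6.4  16.69]
201 ((480.94708251953125, -157.90708923339844), (51.03353500366211, 44.34467697143555), 20.748228073120117)
124 [ 0.497  -0.1515  0.0673] [-4.27413240e-01  9.29186395e-17] 0.017959736660555167
77 [ 0.462  -0.1669  0.0711] [-4.13497949e-01  9.36062563e-17] -0.020252513618867745
```

```bash
python3 -m creep '[{"grip":0.5,"tx":-1.1,"ty":-3.2,"tz":0,"spin":0.3},{"grip":0.5,"tx":-1.1,"ty":-3.15,"tz":0,"spin":0.3},{"grip":0.5,"tx":0,"ty":0,"tz":3,"spin":0},{"grip":0.5,"tx":0,"ty":0,"tz":3,"spin":0},{"grip":0.5,"tx":0,"ty":0,"tz":3,"spin":0},{"grip":0.5,"tx":0,"ty":0,"tz":0,"spin":0},{"grip":0.5,"tx":0,"ty":0,"tz":0,"spin":0}]'
python3 - <<'E'
from h import *
s=st();M=R.from_quat(s['eef_rot']).as_matrix();print(np.degrees(np.arctan2(M[1,1],M[0,1])));print('togo',(M.T@(np.array([.4805,-.1577,.048])-s['tool_pos'])*100).round(2))
E
```

```text
clock: 7.45
tool_pos: [0.4798, -0.1559, 0.1243]
eef_rot: [0.546, 0.838, -0.0, -0.002]
contact_force: [0.6, -0.2, -0.1]
opening: 0.75
finger_force: 0.0
{'clock': 7.45, 'q': [0.2538, 0.6708, -0.0492, 2.0087, 0.0663, 0.4668, 0.5721], 'tool_pos': [0.4798, -0.1559, 0.1243], 'eef_rot': [0.5458, 0.8379, -0.0002, -0.0017], 'contact_force': [0.6293, -0.1965, -0.1034], 'moment': [-0.026, 0.0596, -0.0041], 'finger_force': 0.0, 'opening': 0.7498}
23.847513574692957
togo [-0.22  0.01  7.63]
```

Descend, then nip to about 44 mm.

```bash
python3 -m creep '[{"grip":0.5,"tx":-0.2,"ty":0,"tz":2.5,"spin":0},{"grip":0.5,"tx":0,"ty":0,"tz":2.5,"spin":0},{"grip":0.5,"tx":0,"ty":0,"tz":1.6,"spin":0},{"grip":0.5,"tx":0,"ty":0,"tz":1,"spin":0},{"grip":0.3,"tx":0,"ty":0,"tz":0,"spin":0},{"grip":0.15,"tx":0,"ty":0,"tz":0,"spin":0},{"grip":0.08,"tx":0,"ty":0,"tz":0,"spin":0},{"grip":0.08,"tx":0,"ty":0,"tz":0,"spin":0}]' 20
python3 -m creep '[{"grip":0.0,"tx":0,"ty":0,"tz":0,"spin":0},{"grip":-0.03,"tx":0,"ty":0,"tz":0,"spin":0},{"grip":-0.03,"tx":0,"ty":0,"tz":0,"spin":0},{"grip":-0.03,"tx":0,"ty":0,"tz":0,"spin":0},{"grip":-0.03,"tx":0,"ty":0,"tz":0,"spin":0}]'
```

```text
clock: 8.12
tool_pos: [0.482, -0.1596, 0.0504]
eef_rot: [0.547, 0.837, 0.0, 0.001]
contact_force: [-0.3, 0.6, 1.2]
opening: 0.538
finger_force: 0.0
clock: 8.53
tool_pos: [0.481, -0.1595, 0.0492]
eef_rot: [0.547, 0.837, 0.0, 0.0]
contact_force: [-0.2, -0.2, 0.3]
opening: 0.487
finger_force: 0.0
```

Run:
```python
from h import *
st();p,d=snap('side');u,v=map(int,proj('side',[.48,-.158,.05]));print(u,v)
cv2.imwrite('pics/c.png',cv2.resize(p[v-50:v+50,u-60:u+60,::-1],(780,600),interpolation=cv2.INTER_CUBIC))
```

```text
{'clock': 8.5333, 'q': [0.2485, 0.8102, -0.0318, 2.0471, 0.0815, 0.2854, 0.5621], 'tool_pos': [0.481, -0.1595, 0.0492], 'eef_rot': [0.5468, 0.8373, 0.0001, 0.0], 'contact_force': [-0.1648, -0.1748, 0.3202], 'moment': [-0.0759, -0.0252, -0.001], 'finger_force': 0.0, 'opening': 0.4868}
318 311
```

View pics/c.png

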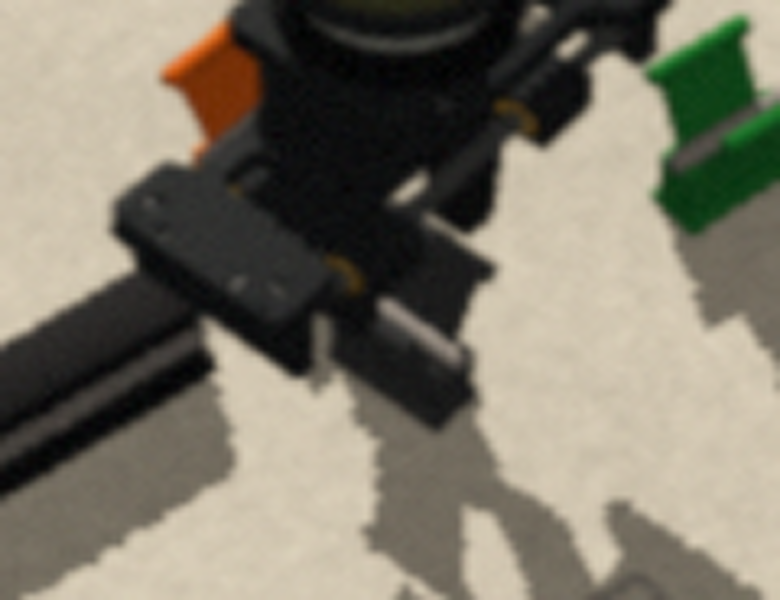

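```bash
python3 -m creep '[{"grip":-0.07,"tx":0,"ty":0,"tz":0,"spin":0},{"grip":-0.07,"tx":0,"ty":0,"tz":0,"spin":0},{"grip":-0.07,"tx":0,"ty":0,"tz":0,"spin":0}]'
python3 - <<'E'
from h import *
p,d=snap('side');W=world('side',d);A=W.reshape(-1,3)
v,u=np.mgrid[:480,:640];m=((u>322)&(u<345)&(v>295)&(v<340)).ravel()&(A[:,2]>.058)&(A[:,2]<.08)&(np.ptp(p.reshape(-1,3).astype(int),axis=1)<30)
q=A[m];Y=np.array([.914,.406]);X=np.array([.406,-.914])
for a in q: print((a[:2]-[.481,-.1595])@X.round(4)*1000//1,(a[:2]-[.481,-.1595])@Y*1000//1,(a[2]*1000)//1,end=' | ')
E
```

```text
clock: 8.83
tool_pos: [0.4809, -0.1594, 0.049]
eef_rot: [0.547, 0.837, 0.0, -0.0]
contact_force: [1.1, -0.0, 0.0]
opening: 0.47
finger_force: 0.0
-11.0 24.0 69.0 | -6.0 22.0 76.0 | -8.0 21.0 72.0 | -7.0 23.0 71.0 | 0.0 21.0 79.0 | -8.0 21.0 68.0 | -4.0 20.0 73.0 | -3.0 22.0 72.0 | 5.0 23.0 78.0 | -5.0 17.0 72.0 | -2.0 18.0 73.0 | -1.0 19.0 73.0 | 1.0 21.0 72.0 | 1.0 23.0 70.0 | -4.0 17.0 69.0 | -2.0 17.0 70.0 | 0.0 18.0 71.0 | 1.0 20.0 71.0 | 4.0 20.0 73.0 | 6.0 21.0 74.0 | -5.0 17.0 64.0 | -1.0 16.0 68.0 | 2.0 16.0 72.0 | 4.0 16.0 74.0 | 4.0 19.0 70.0 | 6.0 21.0 70.0 | 9.0 21.0 73.0 | 10.0 23.0 71.0 | -4.0 16.0 62.0 | -2.0 17.0 63.0 | 2.0 16.0 67.0 | 4.0 17.0 69.0 | 7.0 17.0 72.0 | 8.0 19.0 70.0 | 10.0 19.0 73.0 | 12.0 21.0 72.0 | 13.0 22.0 72.0 | -4.0 16.0 58.0 | 0.0 15.0 62.0 | 2.0 16.0 64.0 | 4.0 17.0 65.0 | 8.0 16.0 70.0 | 11.0 15.0 73.0 | 11.0 19.0 70.0 | 13.0 19.0 71.0 | 13.0 22.0 68.0 | 16.0 22.0 72.0 | -2.0 14.0 58.0 | 4.0 13.0 66.0 | 4.0 17.0 60.0 | 6.0 18.0 61.0 | 11.0 15.0 71.0 | 12.0 17.0 70.0 | 14.0 18.0 70.0 | 15.0 20.0 69.0 | 18.0 19.0 73.0 | 22.0 19.0 76.0 | 5.0 13.0 62.0 | 6.0 15.0 61.0 | 7.0 16.0 61.0 | 9.0 17.0 62.0 | 12.0 17.0 65.0 | 15.0 17.0 69.0 | 18.0 17.0 70.0 | 20.0 17.0 73.0 | 20.0 21.0 68.0 | 4.0 13.0 58.0 | 6.0 15.0 58.0 | 9.0 14.0 61.0 | 10.0 16.0 61.0 | 13.0 16.0 64.0 | 15.0 17.0 64.0 | 19.0 16.0 70.0 | 19.0 19.0 65.0 | 9.0 14.0 59.0 | 12.0 14.0 61.0 | 12.0 17.0 58.0 | 15.0 17.0 60.0 | 15.0 14.0 59.0 | 16.0 16.0 58.0 | 11.0 9.0 58.0 | 18.0 11.0 58.0 |
```

```bash
python3 -m creep '[{"grip":-0.1,"tx":0,"ty":0,"tz":0,"spin":0},{"grip":-0.1,"tx":0,"ty":0,"tz":0,"spin":0},{"grip":-0.1,"tx":0,"ty":0,"tz":0,"spin":0}]' | tail -3; python3 -m creep '[{"grip":-0.14,"tx":0,"ty":0,"tz":0,"spin":0},{"grip":-0.14,"tx":0,"ty":0,"tz":0,"spin":0},{"grip":-0.14,"tx":0,"ty":0,"tz":0,"spin":0}]' | tail -3
```

```text
contact_force: [-0.5, -0.3, 0.9]
opening: 0.45
finger_force: 0.0
contact_force: [0.5, 0.3, 0.4]
opening: 0.428
finger_force: 0.0
```

Run:
```python
from h import *
p,d=snap('side');u,v=318,311
a=cv2.resize(p[v-35:v+35,u-40:u+40,::-1],(560,490),interpolation=cv2.INTER_CUBIC)
cv2.imwrite('pics/d.png',a)
```

```text
(no output)
```

View pics/d.png

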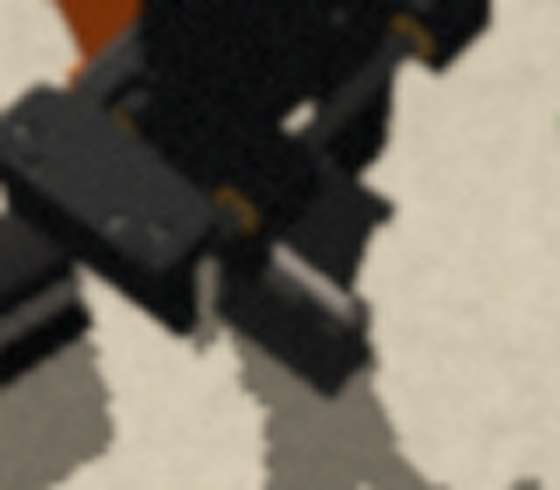

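Run:
```python
from h import *
s=st();M=R.from_quat(s['eef_rot']).as_matrix();T=s['tool_pos']
f=lambda X:tuple(np.round([(proj('side',X)[0]-278)*7,(proj('side',X)[1]-276)*7]).astype(int))
a=cv2.imread('pics/d.png')
for sy in(-1,1):
    print('tip',sy,f(T+M@[0,sy*.0188,0]),f(T+M@[0.009,sy*.0188,0]),f(T+M@[-0.009,sy*.0188,0]))
    for sx in(-1,1): print('bar closed',sy,sx,f(np.array([.4805,-.1577,.071])+M@[sx*.022,sy*.02,0]))
z=np.load('side.npz')   # undisturbed picture before the approach
b=cv2.resize(z['p'][276:346,278:358,::-1],(560,490),interpolation=cv2.INTER_CUBIC)
cv2.imwrite('pics/e.png',np.hstack([b[:, :390],a[:, :390]]))
```

```text
{'clock': 9.4333, 'q': [0.2485, 0.8104, -0.0317, 2.0471, 0.0815, 0.2853, 0.5621], 'tool_pos': [0.481, -0.1594, 0.0491], 'eef_rot': [0.5468, 0.8373, 0.0, -0.0], 'contact_force': [-1.0981, 0.6138, 0.2717], 'moment': [-0.0419, 0.0036, -0.0437], 'finger_force': 0.0, 'opening': 0.4311}
tip -1 (np.int64(248), np.int64(293)) (np.int64(226), np.int64(277)) (np.int64(270), np.int64(310))
bar closed -1 -1 (np.int64(296), np.int64(294))
bar closed -1 1 (np.int64(186), np.int64(213))
tip 1 (np.int64(328), np.int64(214)) (np.int64(306), np.int64(198)) (np.int64(350), np.int64(230))
bar closed 1 -1 (np.int64(382), np.int64(208))
bar closed 1 1 (np.int64(273), np.int64(130))
```

View pics/e.png

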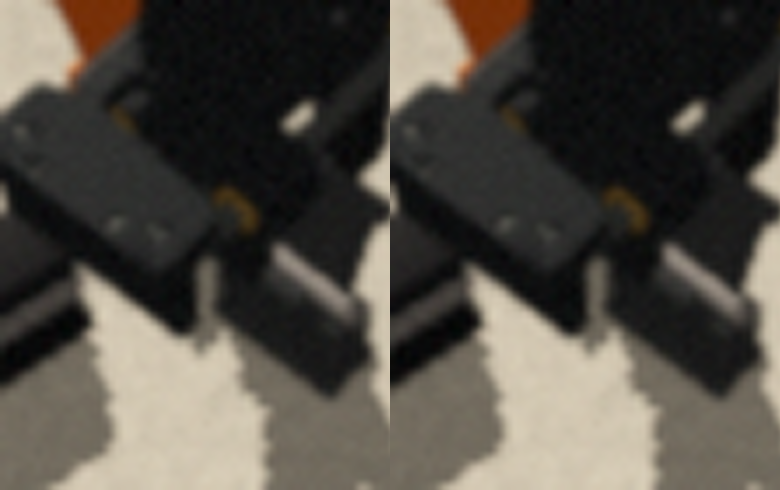

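Run:
```python
from h import *
out=[]
for n,(u0,v0),f in(('top',(340,263),'pics/top0.png'),('side',(285,278),'pics/side0.png')):
    im=cv2.imread(f)[v0:v0+50,u0:u0+60]; im=cv2.resize(im,None,fx=6.6,fy=6.6,interpolation=cv2.INTER_CUBIC); raw=im.copy()
    a=np.radians(24);Y=np.array([np.cos(a),np.sin(a),0]);X=np.array([np.sin(a),-np.cos(a),0]);O=np.array([.4805,-.1577,0])
    def seg(y,z,L,c):
        P=[proj(n,O+X*s*L+Y*y+[0,0,z]) for s in(-1,1)]
        cv2.line(im,*[tuple(int((p[i]-o+.5)*6.6) for i,o in((0,u0),(1,v0))) for p in P],c,1)
    seg(.02,.067,.022,(0,255,0));seg(-.02,.067,.022,(0,0,255));seg(0,.038,.027,(255,255,0));seg(.011,0,.025,(0,255,0));seg(-.011,0,.025,(0,0,255))
    out.append(np.vstack([raw[:, :],im])[:, :395])
o=np.hstack(out);o=cv2.resize(o,None,fx=.9,fy=.9);print(o.shape);cv2.imwrite('pics/f.png',o)
```

```text
(594, 711, 3)
```

View pics/f.png

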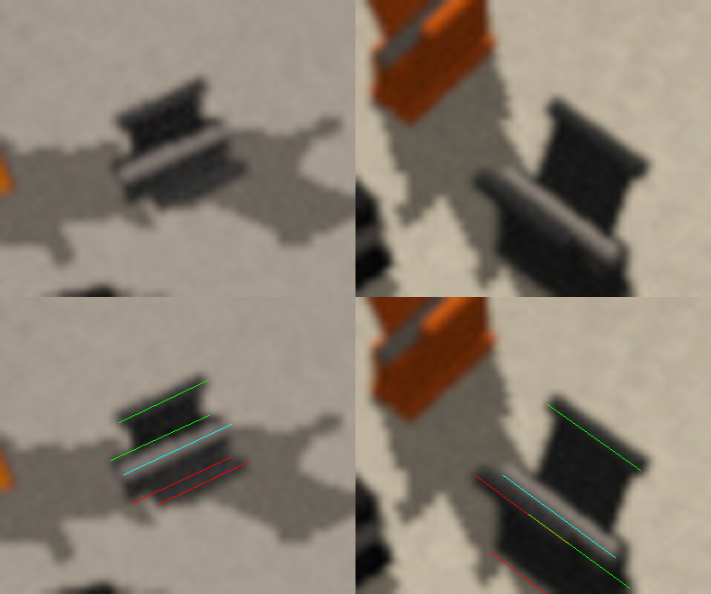

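The model overlay fits the clip in both views (bars at 67 mm, pin at 38 mm), so the pose is right. I'll lift gently and check numerically whether it is held.

```bash
python3 - <<'E'
from h import *
p,d=snap('side');a=cv2.imread('pics/side0.png');b=p[...,::-1].copy()
g=lambda x:cv2.cvtColor(x,cv2.COLOR_BGR2GRAY)
for nm,(u,v) in(('farbar end',(334,306)),('pin end',(328,320)),('jaw',(326,330)),('greenclip ref',(370,285))):
    t=g(a)[v-5:v+6,u-4:u+7]; s=g(b)[v-13:v+14,u-12:u+15]; m=cv2.matchTemplate(cv2.resize(s,None,fx=4,fy=4,interpolation=2),cv2.resize(t,None,fx=4,fy=4,interpolation=2),cv2.TM_CCOEFF_NORMED);_,mx,_,l=cv2.minMaxLoc(m);print(nm,mx,l[0]/4-8,l[1]/4-8)
E
python3 -m creep '[{"grip":-0.14,"tx":0,"ty":0,"tz":-0.5,"spin":0},{"grip":-0.14,"tx":0,"ty":0,"tz":-1,"spin":0},{"grip":-0.14,"tx":0,"ty":0,"tz":-1.5,"spin":0},{"grip":-0.14,"tx":0,"ty":0,"tz":-1.5,"spin":0},{"grip":-0.14,"tx":0,"ty":0,"tz":0,"spin":0},{"grip":-0.14,"tx":0,"ty":0,"tz":0,"spin":0}]'
python3 - <<'E'
from h import *
p,d=snap('side');a=cv2.imread('pics/side0.png');b=p[...,::-1].copy()
g=lambda x:cv2.cvtColor(x,cv2.COLOR_BGR2GRAY)
for nm,(u,v) in(('farbar end',(334,306)),('pin end',(328,320)),('jaw',(326,330)),('greenclip ref',(370,285))):
    t=g(a)[v-5:v+6,u-4:u+7]; s=g(b)[v-33:v+14,u-12:u+15]; m=cv2.matchTemplate(cv2.resize(s,None,fx=4,fy=4,interpolation=2),cv2.resize(t,None,fx=4,fy=4,interpolation=2),cv2.TM_CCOEFF_NORMED);_,mx,_,l=cv2.minMaxLoc(m);print(nm,mx,l[0]/4-8,l[1]/4-28)
for h in(0.038,.083):
    print(h,proj('side',np.array([.4805,-.1577,h])+.027*np.array([.407,-.914,0])))
E
```

```text
farbar end 0.9958922863006592 0.0 0.0
pin end 0.993005096912384 0.0 0.0
jaw 0.9985833764076233 0.0 0.0
greenclip ref 0.9905916452407837 0.0 0.0
clock: 9.98
tool_pos: [0.4817, -0.1597, 0.0952]
eef_rot: [0.547, 0.837, 0.0, 0.001]
contact_force: [0.1, 0.1, -0.1]
opening: 0.431
finger_force: 0.0
farbar end 0.9985820055007935 0.0 0.0
pin end 0.999450147151947 0.0 0.0
jaw 0.9986615777015686 0.0 0.0
greenclip ref 0.9916234612464905 0.0 0.0
0.038 (np.float64(328.22757445866944), np.float64(321.3501675006098))
0.083 (np.float64(328.36263432098207), np.float64(310.05171988478975))
```

The clip was never touched, so the fingers were still wider than its bars and the opening reading does not match the real gap. I'll look at the fingers directly.

Run:
```python
from h import *
s=st();M=R.from_quat(s['eef_rot']).as_matrix();T=s['tool_pos']
p,d=snap('side');u0,v0=270,235
im=cv2.resize(p[v0:v0+90,u0:u0+100,::-1],None,fx=6.6,fy=6.6,interpolation=cv2.INTER_CUBIC)
for sy,c in((-1,(0,0,255)),(1,(0,255,0))):
  for x in(-.009,.009):
    P=[proj('side',T+M@[x,sy*.0188,z]) for z in(0,-.0187,-.06)]
    cv2.polylines(im,[np.array([[(a-u0+.5)*6.6,(b-v0+.5)*6.6] for a,b in P]).astype(int)],False,c,1)
cv2.imwrite('pics/g.png',im)
W=world('side',d);A=W.reshape(-1,3);L=(A-T)@M
m=(abs(L[:,0])<.03)&(abs(L[:,1])<.09)&(L[:,2]>-.06)&(L[:,2]<.012)
q=(L[m]*1000).round(0);q=q[np.argsort(-q[:,2])];print(len(q));print(q[:60].astype(int).tolist())
```

```text
{'clock': 10.0333, 'q': [0.2555, 0.725, -0.0428, 2.0263, 0.0744, 0.3908, 0.5684], 'tool_pos': [0.4811, -0.1595, 0.0945], 'eef_rot': [0.5468, 0.8373, 0.0002, 0.0004], 'contact_force': [0.8575, -0.4211, 0.15], 'moment': [-0.1191, 0.011, -0.0809], 'finger_force': 0.0, 'opening': 0.4334}
125
[[-6, 21, -29], [4, 20, -30], [-7, 24, -30], [-7, -18, -30], [1, 20, -31], [-10, -26, -31], [-9, 31, -31], [-4, 20, -31], [-8, 26, -32], [-9, 27, -32], [-9, -22, -32], [1, 20, -33], [-7, -21, -33], [-7, -18, -33], [-2, 20, -33], [6, 19, -34], [-9, -29, -34], [7, 21, -35], [3, 20, -35], [-9, 27, -36], [-8, 19, -36], [-2, 20, -36], [-8, 29, -36], [-5, 19, -36], [-9, -31, -36], [7, -32, -36], [-4, -33, -37], [-7, -18, -37], [-2, -33, -37], [-6, -32, -37], [-10, -27, -37], [-8, 25, -37], [-10, 29, -38], [-9, 21, -38], [-10, -29, -38], [1, 20, -38], [-7, 20, -38], [-8, 26, -39], [-8, -22, -39], [-4, -32, -39], [-10, -27, -40], [0, -33, -40], [4, 21, -40], [-10, 33, -40], [3, 19, -41], [-7, 20, -41], [-10, 29, -41], [3, -33, -41], [-1, 21, -42], [-7, 23, -42], [-7, 29, -42], [0, 19, -42], [-10, -27, -42], [1, -33, -42], [-2, -33, -42], [-9, 33, -43], [-3, 19, -43], [-6, 18, -43], [-9, -19, -43], [-10, -30, -43]]
```

View pics/g.png

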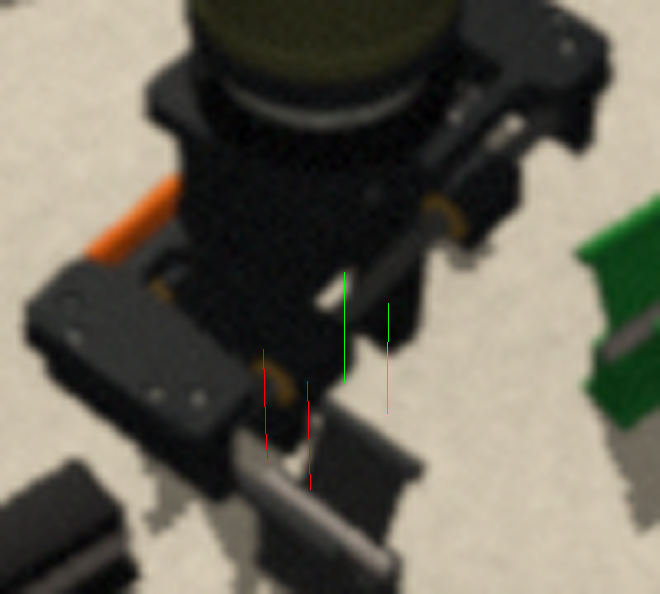

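The picture explains it. The green and red model lines end well below the real fingertips: the tips sit about 30 mm above the TCP at this opening, and depth agrees. They therefore hung above the 71 mm bars. I'll redo the grasp lower, with TCP z ≈ 0.027.

```bash
python3 -m creep '[{"grip":0.5,"tx":0,"ty":0,"tz":0,"spin":0},{"grip":0.5,"tx":0,"ty":0.1,"tz":0,"spin":0},{"grip":0.5,"tx":-0.2,"ty":0,"tz":0,"spin":0},{"grip":0.5,"tx":0,"ty":0,"tz":0,"spin":0},{"grip":0.5,"tx":0,"ty":0,"tz":2,"spin":0},{"grip":0.5,"tx":0,"ty":0,"tz":2,"spin":0},{"grip":0.5,"tx":0,"ty":0,"tz":1.5,"spin":0},{"grip":0.5,"tx":0,"ty":0,"tz":0.8,"spin":0}]' 20
python3 -m creep '[{"grip":0.5,"tx":0,"ty":0,"tz":0.5,"spin":0},{"grip":0.3,"tx":0,"ty":0,"tz":0,"spin":0},{"grip":0.15,"tx":0,"ty":0,"tz":0,"spin":0},{"grip":0.1,"tx":0,"ty":0,"tz":0,"spin":0},{"grip":0.08,"tx":0,"ty":0,"tz":0,"spin":0},{"grip":0.06,"tx":0,"ty":0,"tz":0,"spin":0},{"grip":0.04,"tx":0,"ty":0,"tz":0,"spin":0},{"grip":0.02,"tx":0,"ty":0,"tz":0,"spin":0}]'
python3 -m creep '[{"grip":0,"tx":0,"ty":0,"tz":0,"spin":0},{"grip":-0.02,"tx":0,"ty":0,"tz":0,"spin":0},{"grip":-0.04,"tx":0,"ty":0,"tz":0,"spin":0},{"grip":-0.04,"tx":0,"ty":0,"tz":0,"spin":0},{"grip":-0.04,"tx":0,"ty":0,"tz":0,"spin":0}]'
```

```text
clock: 10.75
tool_pos: [0.4819, -0.1607, 0.0294]
eef_rot: [0.547, 0.837, -0.0, -0.001]
contact_force: [0.3, -0.3, 0.8]
opening: 0.753
finger_force: 0.0
clock: 11.42
tool_pos: [0.4823, -0.1615, 0.0273]
eef_rot: [0.547, 0.837, -0.0, 0.0]
contact_force: [-2.0, -0.7, 10.6]
opening: 0.515
finger_force: 12.9
clock: 11.83
tool_pos: [0.4819, -0.1618, 0.0278]
eef_rot: [0.547, 0.837, -0.001, 0.0]
contact_force: [-3.1, -1.1, 15.9]
opening: 0.484
finger_force: 14.4
```

```bash
python3 -m creep '[{"grip":-0.04,"tx":0,"ty":0,"tz":-0.2,"spin":0},{"grip":-0.04,"tx":0,"ty":0,"tz":-0.5,"spin":0},{"grip":-0.04,"tx":0,"ty":0,"tz":-1,"spin":0},{"grip":-0.04,"tx":0,"ty":0,"tz":-2,"spin":0},{"grip":-0.04,"tx":0,"ty":0,"tz":-3,"spin":0},{"grip":-0.04,"tx":0,"ty":0,"tz":-3,"spin":0},{"grip":-0.04,"tx":0,"ty":0,"tz":0,"spin":0},{"grip":-0.04,"tx":0,"ty":0,"tz":0,"spin":0}]'
python3 - <<'E'
from h import *
s=st();M=R.from_quat(s['eef_rot']).as_matrix();T=s['tool_pos']
p,d=snap('side');W=world('side',d);L=(W-T)@M*1000
m=(abs(L[...,0])<32)&(abs(L[...,1])<30)&(L[...,2]>-29)&(L[...,2]<70)&(W[...,2]>.02)
ok=m; q=L[ok]; print(len(q),q.min(0).round(),q.max(0).round())
h,e=np.histogram(q[:,2],np.arange(-30,71,5));print(h.tolist())
E
```

```text
clock: 12.5
tool_pos: [0.484, -0.1611, 0.1251]
eef_rot: [0.547, 0.837, 0.001, 0.002]
contact_force: [-0.6, 0.2, -1.0]
opening: 0.481
finger_force: 7.7
{'clock': 12.5, 'q': [0.2626, 0.6722, -0.0509, 1.9996, 0.0701, 0.4671, 0.5741], 'tool_pos': [0.484, -0.1611, 0.1251], 'eef_rot': [0.5468, 0.8373, 0.0008, 0.002], 'contact_force': [-0.6488, 0.2139, -1.0313], 'moment': [-0.0259, 0.0325, 0.0164], 'finger_force': 7.6724, 'opening': 0.481}
358 [-23. -17. -29.] [28. 14. 28.]
[20, 18, 35, 48, 26, 17, 21, 25, 37, 55, 47, 9, 0, 0, 0, 0, 0, 0, 0, 0]
```

```bash
python3 -m creep '[{"grip":-0.08,"tx":0,"ty":0,"tz":-2,"spin":0},{"grip":-0.13,"tx":0,"ty":0,"tz":-2,"spin":0},{"grip":-0.18,"tx":0,"ty":0,"tz":-2,"spin":0},{"grip":-0.23,"tx":0,"ty":0,"tz":-2,"spin":0},{"grip":-0.28,"tx":0,"ty":0,"tz":0,"spin":0},{"grip":-0.33,"tx":0,"ty":0,"tz":0,"spin":0},{"grip":-0.38,"tx":0,"ty":0,"tz":0,"spin":0},{"grip":-0.42,"tx":0,"ty":0,"tz":0,"spin":0}]' 30
python3 -m creep '[{"grip":-0.45,"tx":0,"ty":0,"tz":0,"spin":0},{"grip":-0.45,"tx":0,"ty":0,"tz":0,"spin":0},{"grip":-0.45,"tx":0,"ty":0,"tz":0,"spin":0},{"grip":-0.45,"tx":0,"ty":0,"tz":0,"spin":0}]'
python3 - <<'E'
from h import *
s=st();M=R.from_quat(s['eef_rot']).as_matrix();T=s['tool_pos']
p,d=snap('side');W=world('side',d);L=(W-T)@M*1000
m=(abs(L[...,0])<34)&(abs(L[...,1])<34)&(L[...,2]>-16)&(L[...,2]<70)&(W[...,2]>.05)
q=L[m];print(len(q))
for z in range(-15,40,5):
    k=q[(q[:,2]>=z)&(q[:,2]<z+5)]
    if len(k): print(z,len(k),'x',np.percentile(k[:,0],[3,97]).round(),'y',np.percentile(k[:,1],[3,50,97]).round())
v,u=np.where(m);c=(int(u.mean()),int(v.mean()));print(c)
cv2.imwrite('pics/i.png',cv2.resize(p[c[1]-40:c[1]+40,c[0]-45:c[0]+45,::-1],(630,560),interpolation=cv2.INTER_CUBIC))
E
```

```text
clock: 13.22
tool_pos: [0.4815, -0.1606, 0.2015]
eef_rot: [0.547, 0.837, -0.001, -0.002]
contact_force: [-1.0, 0.6, -1.0]
opening: 0.291
finger_force: 10.4
clock: 13.55
tool_pos: [0.4825, -0.1608, 0.2028]
eef_rot: [0.547, 0.837, -0.0, -0.0]
contact_force: [-0.7, -0.6, -1.3]
opening: 0.278
finger_force: 10.6
{'clock': 13.55, 'q': [0.2714, 0.5469, -0.063, 1.9242, 0.0524, 0.6727, 0.5903], 'tool_pos': [0.4825, -0.1608, 0.2028], 'eef_rot': [0.5468, 0.8373, -0.0001, -0.0003], 'contact_force': [-0.6788, -0.5677, -1.2607], 'moment': [-0.0908, 0.02, 0.0116], 'finger_force': 10.6088, 'opening': 0.2783}
466
-15 30 x [-22.  -5.] y [-11.  -4.   6.]
-10 58 x [-23.  21.] y [-12.  -9.   5.]
-5 64 x [-20.  27.] y [-15. -12.   7.]
0 50 x [-21.  25.] y [-16. -13.   7.]
5 55 x [-20.  23.] y [-18. -16.   6.]
10 50 x [-21.  22.] y [-21. -18.   9.]
15 87 x [-21.  23.] y [-27. -21.  12.]
20 63 x [-21.  27.] y [-27. -24.  13.]
25 7 x [-20.  -4.] y [-25.  10.  19.]
(316, 276)
```

The clip is held symmetric and open at 24.5 mm over the bars. Next I carry it to above the board.

```bash
python3 -m creep '[{"grip":-0.45,"tx":0,"ty":0,"tz":0,"spin":4.4},{"grip":-0.45,"tx":0,"ty":0,"tz":0,"spin":4.4},{"grip":-0.45,"tx":0,"ty":0,"tz":0,"spin":4.4},{"grip":-0.45,"tx":0,"ty":0,"tz":0,"spin":4.3},{"grip":-0.45,"tx":1.5,"ty":0.65,"tz":0,"spin":0},{"grip":-0.45,"tx":2.4,"ty":1,"tz":0,"spin":0},{"grip":-0.45,"tx":2.8,"ty":1.2,"tz":0,"spin":0},{"grip":-0.45,"tx":2.8,"ty":1.2,"tz":0,"spin":0}]'|head -3
python3 -m creep '[{"grip":-0.45,"tx":2.8,"ty":1.2,"tz":0,"spin":0},{"grip":-0.45,"tx":2.8,"ty":1.2,"tz":0,"spin":0},{"grip":-0.45,"tx":2.8,"ty":1.2,"tz":0,"spin":0},{"grip":-0.45,"tx":2.8,"ty":1.2,"tz":0,"spin":0},{"grip":-0.45,"tx":2.8,"ty":1.2,"tz":0,"spin":0},{"grip":-0.45,"tx":2.8,"ty":1.2,"tz":0,"spin":0},{"grip":-0.45,"tx":2.4,"ty":1,"tz":0,"spin":0},{"grip":-0.45,"tx":1.5,"ty":0.65,"tz":0,"spin":0}]'|head -2
python3 -m creep '[{"grip":-0.45,"tx":1.4,"ty":0.4,"tz":0,"spin":0},{"grip":-0.45,"tx":0,"ty":0,"tz":0,"spin":0},{"grip":-0.45,"tx":0,"ty":0,"tz":0,"spin":0},{"grip":-0.45,"tx":0,"ty":0,"tz":0,"spin":0}]'
cat > m.py <<'E'
from h import *
s=st();M=R.from_quat(s['eef_rot']).as_matrix();T=s['tool_pos'];print('ang',np.degrees(np.arctan2(M[1,1],M[0,1])))
print('togo',(M.T@(np.array([.580,.1695,.121])-T)*100).round(2))
for n in('side','top'):
    p,d=snap(n);W=world(n,d);A=W.reshape(-1,3);L=(A-T)@M*1000
    near=(abs(L[:,0])<75)&(abs(L[:,1])<40)
    k=near&(abs(A[:,2]-.112)<.009)&(abs(L[:,1])<15)&(L[:,2]>32);q=L[k]
    if len(q)>5: print(n,'board in tool frame',len(q),'y med',np.median(q[:,1]).round(1),'slope',np.polyfit(q[:,0],q[:,1],1).round(3),'x',np.percentile(q[:,0],[2,98]).round(),'z',np.percentile(q[:,2],[3]).round())
    q=L[near&(L[:,2]>-16)&(L[:,2]<31)&(abs(L[:,0])<34)&(abs(L[:,1])<34)]
    for z in range(-15,31,5):
        a=q[(q[:,2]>=z)&(q[:,2]<z+5)]
        if len(a): print(n,z,len(a),'x',np.percentile(a[:,0],[3,97]).round(),'y',np.percentile(a[:,1],[3,25,50,75,97]).round())
E
python3 m.py
```

```text
clock: 14.27
tool_pos: [0.5129, -0.0614, 0.2032]
eef_rot: [0.668, 0.744, 0.0, 0.0]
clock: 14.93
tool_pos: [0.5785, 0.1577, 0.203]
clock: 15.27
tool_pos: [0.5804, 0.1656, 0.2031]
eef_rot: [0.668, 0.744, -0.001, 0.0]
contact_force: [-0.3, 0.3, -1.1]
opening: 0.273
finger_force: 10.5
{'clock': 15.2667, 'q': [-0.4042, 0.6674, 0.0864, 1.649, -0.0707, 0.8293, -0.182], 'tool_pos': [0.5804, 0.1656, 0.2031], 'eef_rot': [0.6685, 0.7437, -0.0008, 0.0003], 'contact_force': [-0.3335, 0.3049, -1.088], 'moment': [-0.1349, 0.0674, 0.0125], 'finger_force': 10.5321, 'opening': 0.2726}
ang 6.099402316359036
togo [0.41 0.   8.21]
side board in tool frame 133 y med 1.3 slope [-0.007  1.43 ] x [-47.  57.] z [84.]
side -15 28 x [-16.   7.] y [-11. -10.  -3.   4.   9.]
side -10 46 x [-22.  18.] y [-12. -11.  -5.   1.   5.]
side -5 41 x [-22.  26.] y [-15. -14. -12.  -9.   7.]
side 0 32 x [-22.  27.] y [-17. -15. -14. -12.   7.]
side 5 37 x [-20.  27.] y [-19. -17. -16. -15.   7.]
side 10 39 x [-21.  27.] y [-22. -20. -18. -17.  10.]
side 15 58 x [-21.  28.] y [-28. -25. -22. -19.  12.]
side 20 41 x [-21.  23.] y [-28. -25. -22.  10.  17.]
side 25 10 x [-21.   9.] y [-26. -21.  -3.  10.  16.]
side 30 1 x [-17. -17.] y [11. 11. 11. 11. 11.]
top board in tool frame 25 y med -0.2 slope [-0.004  0.051] x [-47. -16.] z [85.]
top 0 2 x [-18. -16.] y [7. 7. 7. 7. 7.]
top 5 1 x [-21. -21.] y [7. 7. 7. 7. 7.]
top 15 5 x [-20. -16.] y [-29. -22. -22.  12.  15.]
top 20 7 x [-21. -15.] y [-27. -26. -24.  -4.  15.]
top 25 6 x [-21. -14.] y [-25. -16.  10.  13.  17.]
```

```bash
python3 -m creep '[{"grip":-0.45,"tx":0.25,"ty":0.2,"tz":0,"spin":0},{"grip":-0.45,"tx":0,"ty":0,"tz":1,"spin":0},{"grip":-0.45,"tx":0,"ty":0,"tz":1.3,"spin":0},{"grip":-0.45,"tx":0,"ty":0,"tz":1.3,"spin":0},{"grip":-0.45,"tx":0,"ty":0,"tz":1,"spin":0},{"grip":-0.45,"tx":0,"ty":0,"tz":0.4,"spin":0},{"grip":-0.45,"tx":0,"ty":0,"tz":0,"spin":0},{"grip":-0.45,"tx":0,"ty":0,"tz":0,"spin":0}]' >/dev/null; sed -i 's/L\[:,2\]>32/L[:,2]>28/' m.py; python3 m.py
```

```text
{'clock': 16.0333, 'q': [-0.4029, 0.7346, 0.0755, 1.6873, -0.0766, 0.7226, -0.1812], 'tool_pos': [0.5826, 0.1703, 0.1531], 'eef_rot': [0.6679, 0.7443, 0.0, -0.0], 'contact_force': [0.6957, -0.0302, -0.3923], 'moment': [-0.0064, 0.0503, 0.005], 'finger_force': 10.5154, 'opening': 0.2766}
ang 6.196691138074826
togo [-0.05 -0.26  3.21]
side board in tool frame 74 y med -1.4 slope [-0.01 -1.44] x [-53.   3.] z [35.]
side -15 25 x [-22.   5.] y [-12. -10.  -3.   3.   5.]
side -10 41 x [-24.  23.] y [-14. -11.  -6.   1.   6.]
side -5 39 x [-22.  24.] y [-15. -13. -12. -10.   5.]
side 0 32 x [-22.  28.] y [-18. -15. -14. -13.   6.]
side 5 32 x [-21.  25.] y [-19. -18. -17. -15.   6.]
side 10 33 x [-21.  28.] y [-21. -20. -19. -16.   8.]
side 15 50 x [-22.  27.] y [-27. -24. -22. -20.  14.]
side 20 40 x [-21.  28.] y [-28. -26. -23.   9.  17.]
side 25 7 x [-20.  -6.] y [-18.  10.  12.  13.  17.]
top board in tool frame 26 y med -2.9 slope [ 0.018 -1.982] x [-52. -22.] z [34.]
top -5 3 x [-20. -17.] y [4. 4. 4. 5. 6.]
top 0 1 x [-17. -17.] y [8. 8. 8. 8. 8.]
top 15 5 x [-21. -14.] y [-25. -23.  12.  13.  16.]
top 20 8 x [-20. -16.] y [-27. -25.  -7.  12.  16.]
top 25 2 x [-18. -13.] y [-27. -27. -27. -27. -27.]
```

Run:
```python
from h import *
s=r.get_state();M=R.from_quat(s['eef_rot']).as_matrix();T=s['tool_pos']
for n in('side','top'):
    z=np.load(n+'.npz');L=((world(n,z['d'])-T)@M*1000)
    m=(abs(L[...,0])<34)&(abs(L[...,1])<34)&(L[...,2]>-2)&(L[...,2]<30)
    for a in (0,10,17,23):
        k=m&(L[...,2]>=a)&(L[...,2]<a+7)
        print(n,a,'ends',sorted(L[k&(L[...,0]<-14)][:,1].round().astype(int).tolist()),'mid>0',sorted(L[k&(L[...,0]>=-14)&(L[...,1]>-5)][:,1].round().astype(int).tolist()))
```

```text
side 0 ends [-19, -16, -16, -14, -13, -11, -11, -10, 4, 5, 5, 8] mid>0 []
side 10 ends [-26, -23, -23, -20, -20, -17, -13, 6, 8, 8, 11, 12] mid>0 [7, 8]
side 17 ends [-28, -28, -26, -25, -24, -24, -23, -21, -20, -19, -19, -17, -16, 9, 10, 10, 14, 16, 16, 16, 17] mid>0 [7, 10, 11, 17]
side 23 ends [-25, -23, -20, 9, 10, 12, 13, 14, 17] mid>0 [8, 9, 10, 10, 10, 11, 11]
top 0 ends [7] mid>0 []
top 10 ends [12] mid>0 []
top 17 ends [-28, -26, -26, -25, -24, -24, 10, 13, 14, 16, 16] mid>0 []
top 23 ends [-28, -25, 8] mid>0 []
```

```bash
python3 -m creep '[{"grip":-0.45,"tx":-0.15,"ty":0.1,"tz":0,"spin":0},{"grip":-0.45,"tx":0,"ty":0,"tz":0,"spin":0},{"grip":-0.45,"tx":0,"ty":0,"tz":0.6,"spin":0},{"grip":-0.45,"tx":0,"ty":0,"tz":0.6,"spin":0},{"grip":-0.45,"tx":0,"ty":0,"tz":0.6,"spin":0},{"grip":-0.45,"tx":0,"ty":0,"tz":0,"spin":0}]'
python3 -m creep '[{"grip":-0.45,"tx":0,"ty":0,"tz":0.5,"spin":0},{"grip":-0.45,"tx":0,"ty":0,"tz":0.5,"spin":0},{"grip":-0.45,"tx":0,"ty":0,"tz":0.4,"spin":0},{"grip":-0.45,"tx":0,"ty":0,"tz":0.3,"spin":0},{"grip":-0.45,"tx":0,"ty":0,"tz":0,"spin":0},{"grip":-0.45,"tx":0,"ty":0,"tz":0,"spin":0}]'
python3 - <<'E'
from h import *
s=st();M=R.from_quat(s['eef_rot']).as_matrix();T=s['tool_pos']
ims=[]
for n in('side','top'):
    p,d=snap(n);W=world(n,d);L=(W-T)@M*1000
    b=(L[...,0]<-28)&(L[...,0]>-55)&(abs(L[...,1])<12)&(abs(W[...,2]-.112)<.009);q=L[b];print(n,'board y',np.median(q[:,1]).round(1),len(q))
    m=(abs(L[...,0])<34)&(abs(L[...,1])<34)&(L[...,2]>-8)&(L[...,2]<30)
    for a in (-8,0,10,17,23):
        k=m&(L[...,2]>=a)&(L[...,2]<a+7)
        print(n,a,'ends',sorted(L[k&(L[...,0]<-14)][:,1].round().astype(int).tolist()))
    u,v=map(int,proj(n,T));f=40
    ims.append(cv2.resize(p[v-f:v+f,u-f:u+f,::-1],(400,400),interpolation=cv2.INTER_CUBIC))
cv2.imwrite('pics/fin.png',np.hstack(ims))
E
```

```text
clock: 16.63
tool_pos: [0.5823, 0.1687, 0.1334]
eef_rot: [0.668, 0.744, -0.001, -0.001]
contact_force: [-0.1, -0.2, -0.2]
opening: 0.275
finger_force: 10.5
clock: 17.13
tool_pos: [0.5835, 0.1689, 0.118]
eef_rot: [0.668, 0.744, -0.0, -0.0]
contact_force: [-0.1, 0.3, -0.9]
opening: 0.275
finger_force: 10.5
{'clock': 17.1333, 'q': [-0.3959, 0.7838, 0.0681, 1.7111, -0.0795, 0.6496, -0.176], 'tool_pos': [0.5835, 0.1689, 0.118], 'eef_rot': [0.6678, 0.7443, -0.0001, -0.0001], 'contact_force': [-0.0809, 0.2677, -0.9107], 'moment': [-0.065, 0.0567, 0.0342], 'finger_force': 10.5214, 'opening': 0.2748}
side board y -2.1 33
side -8 ends [-16, -13, -12, -12, -10, -8, -8, -7, -6, -5, -4, -3, 0, 3, 4, 5, 6, 7, 7]
side 0 ends [-16, -16, -15, -15, -14, -13, -11, -9, -3, -3, -3, -3, -2, -2, -2, -2, -1, 0, 4, 7, 7, 10]
side 10 ends [-21, -20, -20, -20, -19, -19, -17, -16, -12, -4, -4, -4, -3, -2, -2, -1, 8, 9, 9, 12, 13]
side 17 ends [-26, -26, -26, -26, -25, -24, -24, -24, -22, -20, -20, -17, -16, -16, -4, -3, -3, -3, -3, -3, -2, -2, -2, -1, 12, 14, 15, 17, 18, 19]
side 23 ends [-19, -17, -16, -4, -4, -4, -4, -4, -3, -3, -3, -2, -2, 15, 15, 19]
top board y -3.8 19
top -8 ends [-3, 4]
top 0 ends [-5, -3, -3, -3, -2]
top 10 ends [-6, -5, -4, -4, 8, 10, 11]
top 17 ends [-28, -28, -25, -23, -5, 14, 15]
top 23 ends [-25, -22, -5, -5, -4, 15, 16]
```

View pics/fin.png

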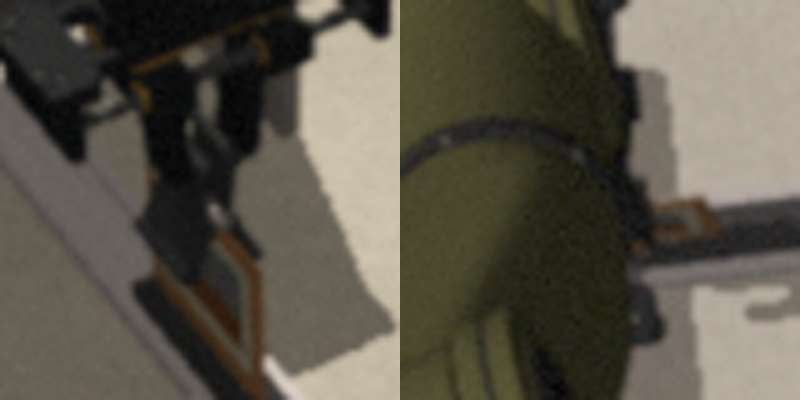

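The side view shows one jaw on each side of the board. Near jaw inner face is at -16 mm, board at -2.5 mm and far jaw at +12 mm at jaw level, with tips about 22 mm below the edge and about 8 mm clear under the pin. There is no contact force, so I'm handing it in.

```bash
python3 -c "
from plant import workorder
print(workorder.finish_job())"
```

```text
the job is handed in; nothing more can be done
None
```

The board is pulled out to its stop. The dark clip is held open over the middle of its top edge, one jaw on either side about 20 mm down and touching nothing by the camera and force readings. The job was handed in at about 17 s, and no verdict came back.

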